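Lift the hot lid off the pot under test with the lid lifter

TASK

On the test bench of a second-hand shop, the pot standing on the white hotplate is hot. Pick up the forked lid lifter, slide its fork under the loop handle of that pot's lid, lift the lid off, carry it level and lower it gently, flat and centred, onto the round iron trivet without the robot itself ever touching the lid. Then draw the fork out and stand the lifter upright on a clear spot of the bench.

Things in the scene. Friction and masses are not known exactly. Their poses are not given: they have to be found in the camera images.
- lid: Steel lid, about 350 g, on the hotplate's pot (spare pot on the bench has the same lid). Origin: centre of underside, z up. Disc radius 71, z 0-5 mm, sits inside the pot; plate radius 85, top z 9 at edge, 14 at middle. Loop handle of 8 mm bar over the centre: uprights at y -46 and +46, top bar along y, underside z 56, top 64. The fork enters along x, from either side, under the bar.
- lifter: Lid lifter, 250 g, C-shaped, stands by itself. Origin: under the foot, below the handle's middle; x towards prong tips. Wooden handle 32 (x) by 26 (y), z 85-165 mm. Two prongs 8 wide at y -20 and +20, x -38 to 32, top z 8, tips (x 26-32) turned up to z 16. Flat spine at x -38 to -30 (foot bar 48 wide, z 0-10) up to an arm at z 77-85 under the handle. A loop at x 0 hangs below the handle.
- trivet: Round dark iron trivet, radius 85, 12 mm thick, lying on the bench, fixed. Origin: centre of its underside; its top is at z = 12 mm.
- cooker: White square hotplate (200 by 200 by 35 mm) with the shallow hot steel pot on it, fixed. Origin: centre of the hotplate's underside on the bench. Pot: outer radius 80, inner radius 76, rim at z = 85 mm; the lid's origin is at z = 80 mm when on. Two low ears reach out to 102 mm along x, one each side.
Things that resemble listed ones, but are neither listed nor needed, are in the scene too. There is more than one size of the lifter; the one meant has the size given above.

How it is judged:
On the way, in this order (a step that is already met when the one before it is completed fails the run):
1. the lid hangs clear of the pot (its underside at least 20 mm over the rim) with its loop on the lifter's prongs (z of lid in the frame of cooker above 0.105 m and horizontal distance between lid and lifter below 0.05 m and contact force between lid and lifter above 1 N), for 0.2 s.
2. the lid stands on the trivet with the fork still under its loop (lowered, not dropped) (horizontal distance between lid and trivet below 0.025 m and z of lid in the frame of trivet below 0.017 m and angle between lid's own z axis and vertical below 0.1 rad and horizontal distance between lid and lifter below 0.05 m and z of lifter in the frame of lid below 0.06 m), for 0.2 s.
At the end, for the whole second after the job is handed in: The hot pot's lid lies flat (within 6 degrees) on the round iron trivet, centred within 25 mm, at rest; the lifter stands upright (within 8 degrees) by itself on the bench, at rest (horizontal distance between lid and trivet below 0.025 m and z of lid in the frame of trivet below 0.017 m and angle between lid's own z axis and vertical below 0.1 rad and linear speed of each of lid, lifter below 0.03 m/s and height (world z) of lifter below 0.01 m and angle between lifter's own z axis and vertical below 0.15 rad); the robot touches nothing.
It fails at once if the robot touches the hot lid itself (contact force between any of the fingers, the arm and lid above 0.5 N).
It fails at once if the lid tips more than 20 degrees (angle between lid's own z axis and vertical above 0.35 rad).
It also fails if it takes over 72 s, if anything falls off the work surface, if the arm or the gripper's body presses on something with over 40 N, if the wrist force passes 120 N, or if a joint passes its speed limit or range.

ROBOT

A 6-joint arm with a two-finger parallel gripper is mounted at the origin on the work surface. World frame = base frame: x ahead of the robot, y to its left, z up, the work surface at z = 0. Lengths are in m, angles in rad, forces in N, time in s.
With the tool pointing down it reaches from about 0.35 to 0.875 m from the base axis. Payload 4.2 kg.
Tool frame: the origin (TCP) lies at the very end of the fingers, on their centre line; the grasp point (between the pads) lies 19 mm behind it; z points along the fingers, y is the direction in which the jaws open and shut (so a half turn about z gives the same grasp; the last joint's range is limited). The gripper opens to 87 mm and grips with 3 to 60 N. Pads are 19 mm wide; open, the fingers measure 117 mm over their backs; the gripper's body (75 mm by 190 mm) begins 51 mm behind the grasp point.
Start: joints at [-0.86, 0.385, 0.008, 0, -1.194, -0.259], TCP at [0.273, -0.562, 0.184] pointing down, gripper open.
Joint ranges: [-3.14, 3.14], [-1.21, 2.06], [-1.07, 1.41], [-3.16, 2.05], [-2.99, -0.16], [-3.1, 3.1]. Speed limits (rad/s): [2.79, 2.79, 3.14, 3.14, 3.14, 3.14].

INTERFACE

Orientations are given as a 3x3 rotation matrix whose columns are the frame's x, y, z axes.
In Python, from cell import robot, viewer gives the robot as it stands.
- The arm moves only by the tool servo_tool, never from a script. Its argument "plan" is a list that holds one entry, the list of rows, each a list of 4 numbers: the shift along the world's x, y, z in m, then the turn about the world's z in rad. In form: [[[tx, ty, tz, turn], ...]]. A call has 1 to 20 rows; each row is the pose to reach, as a shift and turn from the pose commanded when the call began; what a row does not reach only later rows make up. A row lasts 1/8 s, in which the tool goes at most 62.5 mm and 10.7 degrees, less where a joint would pass 70% of its speed; a pose out of reach is approached as far as the arm can. A call with a gripper value outside its range is refused whole. "grip" is the opening, from 0 (shut) to 1 (fully open), set as the call begins (left out, the last holds). The fingers move at their own pace and stop on an object; "newtons" is the grip in N (left out, the last holds). Time passes only in rows, so rows that repeat a pose let the fingers close. It gives the time, the measured TCP pose, the force and the opening at its end, in the units of the state.
- robot.get_obs(): the state, without advancing time (a new reading comes with each control period).
- viewer.capture(name): name is "scene" or "top" or "wrist"; returns the picture (384x512x3 uint8, red, green, blue); there is no depth.
- viewer.camera_params(name): a dict with "fovy" (degrees; the focal length in pixels is half the picture's height over the tangent of half this angle, whatever the lens; pixels are square), "cx", "cy" (the principal point, pixels), "k1" (the pictures are not rectified: a ray, as slopes to the right and down, at radius r is drawn at 1 + k1 r^2 times it, then the intrinsics apply), "xyz" and "orientation" of the camera in the world; the wrist camera has in their place "tool_from_camera" (4x4, takes a point from camera to tool coordinates, whose origin is the TCP and whose axes are the flange's). Camera axes: x right, y down, z forward; pixel columns grow to the right and rows downward; lengths in m; the calibration is good to about 2 mm. A picture is of the moment at which its call begins: read the wrist's pose just before it. camera_params takes no time and is no camera call.
- robot.hand_in(): hands the job in, once; it reports no verdict.
The state is a dict: "time": time; "q": joint angles; "dq": joint speeds; "joint_torque": joint torques, N m; "eef_pos": TCP position; "eef_rot": TCP orientation; "wrist_force": force on the tool from outside, world axes, zero at the start; "ft_torque": the same for the moment, N m; "width": finger opening in m.
Only numpy, scipy, OpenCV 4.12 (cv2) and the standard library are available. Lean on these libraries where they do the work, as an engineer would, in place of code of your own. Each camera call takes 0.05 s, during which the arm holds its last target.

## Working session

There is one attempt and no reset: what is moved stays moved. The work goes in short steps, Python scripts to look and compute and a tool call to move; the robot and the scene stay as the last step left them, time stands still between calls to the robot, and variables do not carry over. Pictures are saved under pics/ and viewed, and the job is handed in when it is done.

Besides the shell and the picture viewer there is one more tool, called after "Call:" as a command line: name --argument value ..., lists and objects as JSON in quotes. servo_tool: Moves the arm, as the interface text tells. Its arguments: {"type":"object","properties":{"plan":{"type":"array","items":{"type":"array","items":{"type":"array","items":{"type":"number"}}}},"grip":{"type":"number"},"newtons":{"type":"number"}},"required":["plan"]}

```bash
mkdir -p pics; ls; python3 - <<'E'
from cell import robot, viewer
import cv2
for n in ["scene","top","wrist"]:
    im=viewer.capture(n); cv2.imwrite(f"pics/{n}0.png",im[:,:,::-1]); print(n,viewer.camera_params(n))
print(robot.get_obs())
E
```

```text
pics
scene {'fovy': 52.79221071032132, 'cx': 262.88381495688526, 'cy': 193.25787415308486, 'k1': -0.09266912766568185, 'xyz': array([ 1.21663415, -0.25575474,  0.6178165 ]), 'orientation': array([[ 2.94922603e-01,  5.43221184e-01, -7.86086129e-01],
       [ 9.55520746e-01, -1.66914075e-01,  2.43145626e-01],
       [ 8.73015414e-04, -8.22830746e-01, -5.68285845e-01]])}
top {'fovy': 54.82870232626694, 'cx': 255.53894844247534, 'cy': 194.3658381057241, 'k1': -0.04807088147457327, 'xyz': array([0.36011506, 0.01139773, 0.95683657]), 'orientation': array([[ 1.95079631e-02, -9.96595127e-01,  8.01098805e-02],
       [-9.99808670e-01, -1.95602938e-02,  1.31533228e-04],
       [ 1.43588743e-03, -8.00971190e-02, -9.96786030e-01]])}
wrist {'fovy': 60.21366116738354, 'cx': 262.23218150181424, 'cy': 193.0177415953082, 'k1': -0.0327194649035857, 'tool_from_camera': array([[-3.79482965e-04, -9.55188940e-01, -2.95996527e-01,
         8.03067576e-02],
       [ 9.99999715e-01, -1.69333831e-04, -7.35606788e-04,
        -7.27738368e-04],
       [ 6.52521242e-04, -2.95996722e-01,  9.55188733e-01,
        
[... 206 characters left out ...]
 -1.19400247e+00, -2.58610594e-01]), 'dq': array([-2.24218324e-03, -1.35802749e-03,  4.74701341e-03,  1.84626518e-03,
        5.44567313e-06,  3.88580458e-05]), 'joint_torque': array([-1.82548845e-06, -3.91053021e+01,  1.87586457e+01,  4.22232404e+00,
        1.23707540e-02, -1.42046983e-04]), 'eef_pos': array([ 0.27266387, -0.56183215,  0.18294354]), 'eef_rot': array([[-8.99726394e-01, -4.36453689e-01, -7.70482757e-04],
       [-4.36454362e-01,  8.99725289e-01,  1.41219186e-03],
       [ 7.68664729e-05,  1.60686685e-03, -9.99998706e-01]]), 'wrist_force': array([-0.14740918, -1.38192024, -0.53568559]), 'ft_torque': array([-0.02614942, -0.02698505,  0.00098775]), 'width': 0.08676259916812751}
```

View pics/scene0.png

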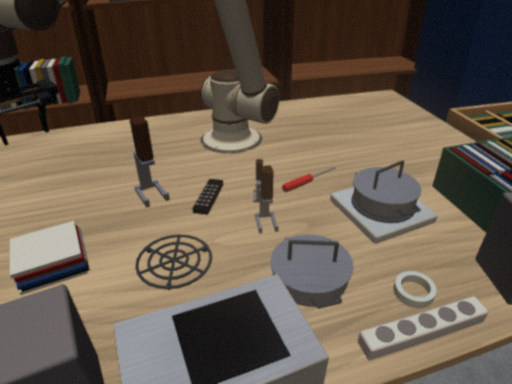

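View pics/top0.png

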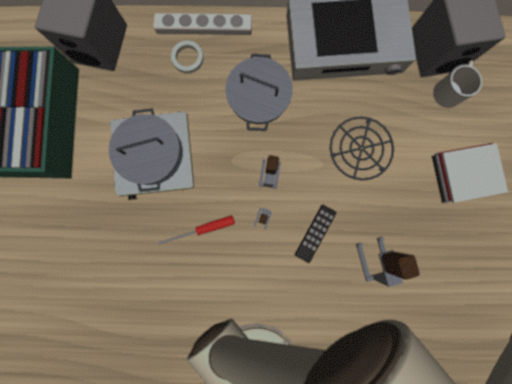

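View pics/wrist0.png

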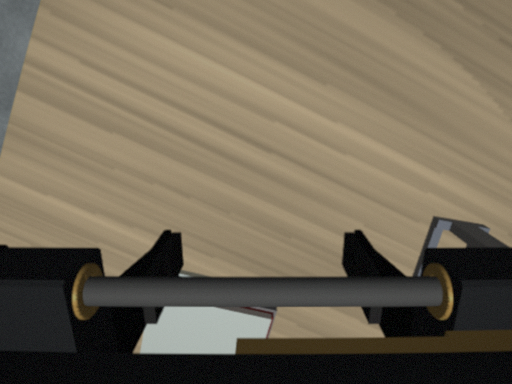

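```bash
cat > h.py <<'E'
import numpy as np, cv2
from cell import robot, viewer
def K(p,H=384):
    f=H/2/np.tan(np.radians(p['fovy'])/2); return f
def cam(name,obs=None):
    p=viewer.camera_params(name)
    if name=='wrist':
        obs=obs or robot.get_obs(); T=p['tool_from_camera']; R=obs['eef_rot']
        return p,R@T[:3,:3],obs['eef_pos']+R@T[:3,3]
    return p,p['orientation'],p['xyz']
def ray(c,uv):
    p,R,t=c; f=K(p); d=np.array([(uv[0]-p['cx'])/f,(uv[1]-p['cy'])/f]); s=d.copy()
    for _ in range(20): s=d/(1+p['k1']*(s@s))
    return R@np.array([s[0],s[1],1]),t
def onz(c,uv,z):
    d,t=ray(c,uv); return t+d*(z-t[2])/d[2]
def proj(c,X):
    p,R,t=c; f=K(p); v=(np.atleast_2d(X)-t)@R; s=v[:,:2]/v[:,2:]
    s=s*(1+p['k1']*(s**2).sum(1,keepdims=True)); return s*f+[p['cx'],p['cy']]
def tri(*cu):
    A=np.zeros((3,3));b=np.zeros(3)
    for c,uv in cu:
        d,t=ray(c,uv); d=d/np.linalg.norm(d); M=np.eye(3)-np.outer(d,d); A+=M;b+=M@t
    return np.linalg.solve(A,b)
E
python3 - <<'E'
import cv2
t=cv2.imread('pics/top0.png'); s=cv2.imread('pics/scene0.png')
def crop(im,x,y,w,h,k,n): cv2.imwrite(n,cv2.resize(im[y:y+h,x:x+w],None,fx=k,fy=k,interpolation=cv2.INTER_CUBIC))
crop(t,95,90,200,150,4,'pics/tA.png'); crop(t,320,100,120,200,3,'pics/tB.png')
crop(s,110,100,180,150,4,'pics/sA.png'); crop(s,320,140,130,110,5,'pics/sB.png')
E
```

```text
(no output)
```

View pics/tA.png

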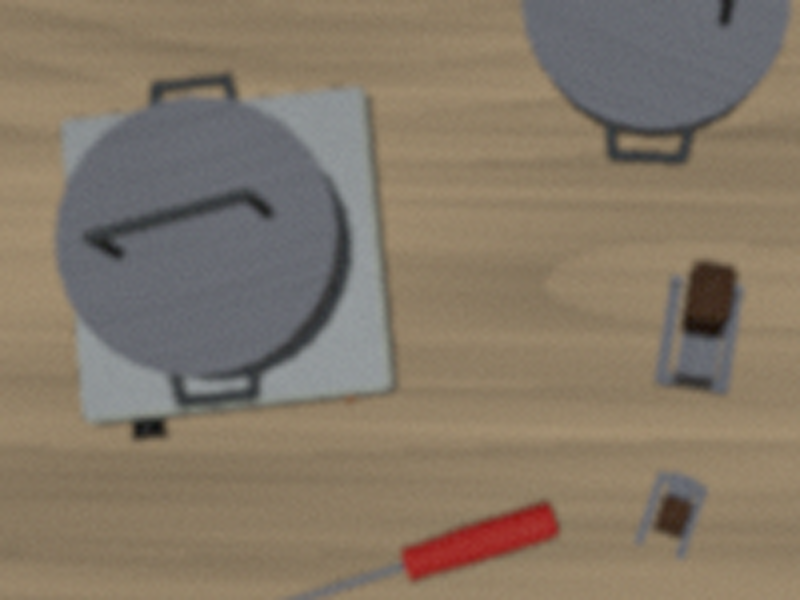

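View pics/tB.png

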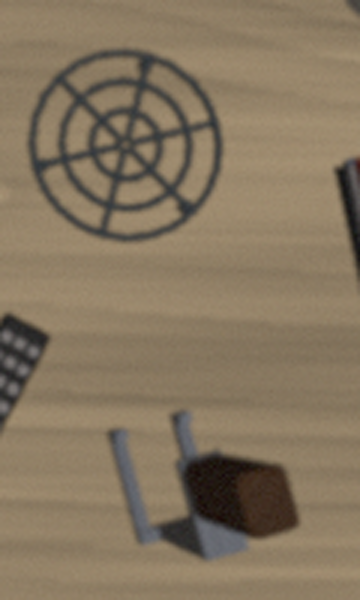

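View pics/sA.png

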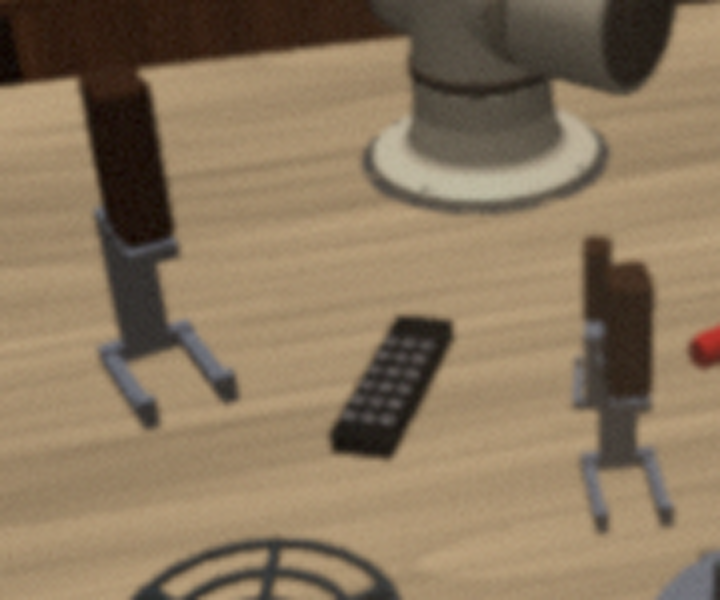

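View pics/sB.png

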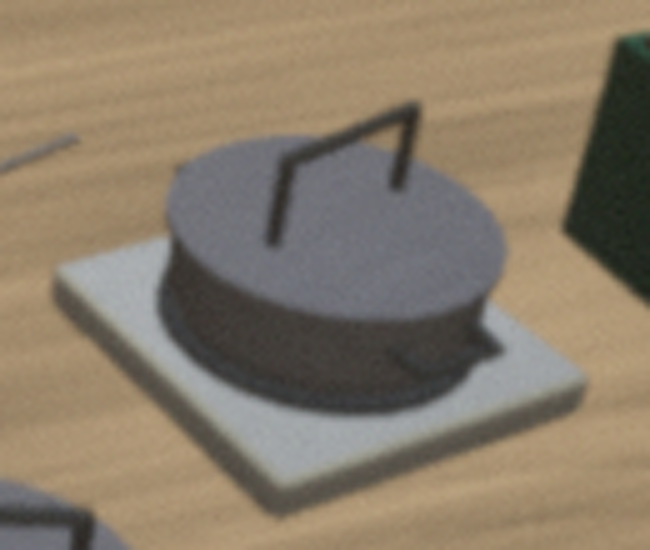

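```bash
cat > m.py <<'E'
from h import *
t=cam('top'); s=cam('scene')
A=lambda u,v:(95+u/4,90+v/4)
B=lambda u,v:(320+u/3,100+v/3)
SA=lambda u,v:(110+u/4,100+v/4)
SB=lambda u,v:(320+u/5,140+v/5)
def P(l,c,uv,z): print(l,onz(c,uv,z).round(4))
P('L tip1',t,B(117,433),.016);P('L tip2',t,B(180,413),.016);P('L foot back1',t,B(146,540),.01)
P('s L tip1',s,SA(148,410),.012);P('s L tip2',s,SA(229,382),.012)
P('M tip1',t,A(677,280),.016);P('M tip2',t,A(741,290),.016);P('M back1',t,A(660,385),.01);P('M back2',t,A(727,391),.01)
P('s M tip1',s,SA(600,515),.012);P('s M tip2',s,SA(665,512),.012)
print('handle top M',tri((t,A(715,266)),(s,SA(632,268))))
print('handle top L',tri((t,B(272,500)),(s,SA(118,82))))
print('lid bar ends',tri((t,A(88,237)),(s,SB(415,107))),tri((t,A(247,191)),(s,SB(287,158))))
P('lid barA',t,A(88,237),.144);P('lid barB',t,A(247,191),.144)
for l,uv in (('bl',(62,121)),('tr',(365,90)),('br',(395,388)),('bb',(87,423))):P('plate '+l,t,A(*uv),.035)
P('trivet L',t,B(29,145),.012);P('trivet R',t,B(222,145),.012);P('trivet T',t,B(126,50),.012);P('triv B',t,B(126,241),.012)
E
python3 m.py
```

```text
L tip1 [ 0.3138 -0.2532  0.016 ]
L tip2 [ 0.3315 -0.307   0.016 ]
L foot back1 [ 0.2238 -0.2798  0.01  ]
s L tip1 [ 0.329  -0.3068  0.012 ]
s L tip2 [ 0.3118 -0.2509  0.012 ]
M tip1 [ 0.5248 -0.0091  0.016 ]
M tip2 [ 0.5191 -0.0504  0.016 ]
M back1 [0.4574 0.0005 0.01  ]
M back2 [ 0.4543 -0.0427  0.01  ]
s M tip1 [ 0.5218 -0.0481  0.012 ]
s M tip2 [ 0.5308 -0.0094  0.012 ]
handle top M [ 0.50556835 -0.02494348  0.17317035]
handle top L [ 0.28293002 -0.29142454  0.22926703]
lid bar ends [0.52227499 0.32682203 0.13831769] [0.54930299 0.23651513 0.14017076]
lid barA [0.5207 0.3238 0.144 ]
lid barB [0.5483 0.2352 0.144 ]
plate bl [0.6174 0.3868 0.035 ]
plate tr [0.6404 0.1925 0.035 ]
plate br [0.4497 0.1666 0.035 ]
plate bb [0.4239 0.3602 0.035 ]
trivet L [ 0.5596 -0.1784  0.012 ]
trivet R [ 0.5635 -0.3471  0.012 ]
trivet T [ 0.6459 -0.2636  0.012 ]
triv B [ 0.4778 -0.2624  0.012 ]
```

Call:
servo_tool --plan '[[[0,0,0.05,0],[0,0.02,0.1,0],[0.02,0.06,0.12,-0.06],[0.04,0.11,0.12,-0.12],[0.06,0.16,0.12,-0.18],[0.08,0.21,0.12,-0.24],[0.1,0.26,0.12,-0.3],[0.12,0.31,0.12,-0.36],[0.14,0.36,0.12,-0.42],[0.16,0.41,0.12,-0.48],[0.18,0.46,0.12,-0.52],[0.2,0.51,0.12,-0.55],[0.215,0.537,0.12,-0.571],[0.217,0.537,0.12,-0.571],[0.217,0.537,0.12,-0.571],[0.217,0.537,0.12,-0.571]]]' --grip 1

```text
time: 2.15
eef_pos: [0.4894, -0.0261, 0.3039]
eef_rot: [[-0.993, 0.12, 0.0], [0.12, 0.993, -0.0], [-0.0, -0.0, -1.0]]
wrist_force: [-0.5, -0.7, -1.0]
width: 0.087
```

```bash
python3 - <<'E'
from h import *
o=robot.get_obs(); im=viewer.capture('wrist'); cv2.imwrite('pics/w1.png',im[:,:,::-1]); 
import pickle; pickle.dump(o,open('o1.pkl','wb'))
print(o['eef_pos'],o['q'],o['eef_rot'].round(3),o['wrist_force'])
E
```

```text
[ 0.48942717 -0.02614484  0.30385263] [ 2.78763600e-01  8.53216693e-02 -9.18363785e-02  2.90018920e-05
 -1.39363671e+00 -1.96999567e+00] [[-0.993  0.12   0.   ]
 [ 0.12   0.993 -0.   ]
 [-0.    -0.    -1.   ]] [-0.50796091 -0.67103069 -0.95590798]
```

View pics/w1.png

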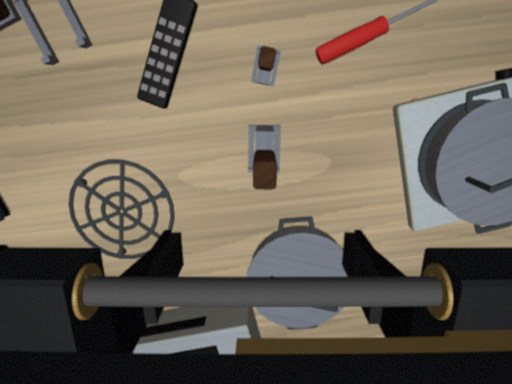

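```bash
python3 - <<'E'
import cv2
im=cv2.imread('pics/w1.png')
cv2.imwrite('pics/w1c.png',cv2.resize(im[110:205,215:315],None,fx=6,fy=6,interpolation=cv2.INTER_CUBIC))
E
```

```text
(no output)
```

View pics/w1c.png

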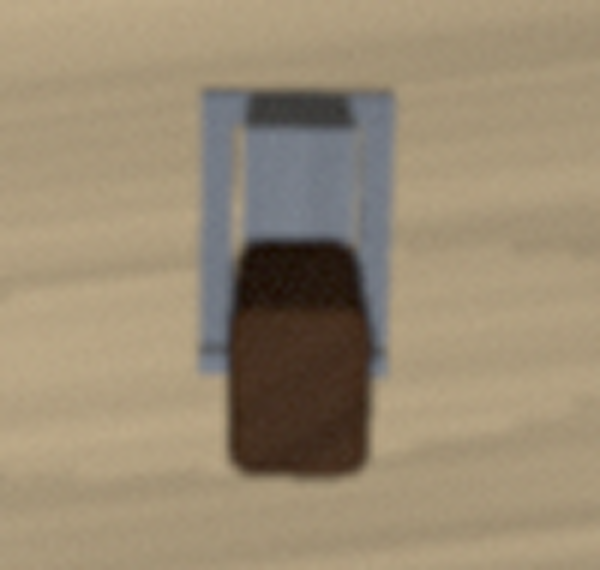

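```bash
python3 - <<'E'
from h import *
import pickle
o=pickle.load(open('o1.pkl','rb')); c=cam('wrist',o)
W=lambda u,v:(215+(u-2.5)/6,110+(v-2.5)/6)
b1=onz(c,W(202,90),.010);b2=onz(c,W(394,90),.010);t1=onz(c,W(198,374),.016);t2=onz(c,W(386,374),.016)
print(b1,b2,t1,t2,'w',np.linalg.norm(b1-b2),np.linalg.norm(t1-t2))
B=(b1+b2)/2;T=(t1+t2)/2; d=T-B; print('len',np.linalg.norm(d[:2]),'yaw',np.arctan2(d[1],d[0]), 'y-dir yaw',np.arctan2((b1-b2)[1],(b1-b2)[0])-np.pi/2)
u=d[:2]/np.linalg.norm(d[:2]); print('origin',B[:2]+.038*u,T[:2]-.032*u)
h=[onz(c,W(*p),.165) for p in ((232,310),(368,308),(368,474),(232,474))]; print(np.mean(h,0), np.linalg.norm(h[0]-h[1]),np.linalg.norm(h[1]-h[2]))
# lid bar
E
```

```text
[ 0.45501923 -0.04280241  0.01      ] [0.46068955 0.00394178 0.01      ] [ 0.52441152 -0.05285679  0.016     ] [ 0.53013024 -0.00573243  0.016     ] w 0.04708685538314458 0.047470083180759175
len 0.0701138617253161 yaw -0.1411579383849268 y-dir yaw -3.2623081526938833
origin [ 0.49547643 -0.02477652] [ 0.49558916 -0.02479254]
[ 0.49497071 -0.02440509  0.165     ] 0.023636060000529202 0.03007757985742358
```

Call:
servo_tool --plan '[[[0.006,0.001,-0.02,-0.01],[0.006,0.001,-0.05,-0.01],[0.006,0.001,-0.08,-0.01],[0.006,0.001,-0.11,-0.01],[0.006,0.001,-0.14,-0.01],[0.006,0.001,-0.17,-0.01],[0.006,0.001,-0.185,-0.01],[0.006,0.001,-0.194,-0.01],[0.006,0.001,-0.197,-0.01],[0.006,0.001,-0.197,-0.01]]]'

```text
time: 3.45
eef_pos: [0.4964, -0.0242, 0.1074]
eef_rot: [[-0.992, 0.129, 0.001], [0.129, 0.992, 0.0], [-0.001, 0.0, -1.0]]
wrist_force: [-0.7, -0.1, -0.1]
width: 0.0869
```

Call:
servo_tool --plan '[[[0,0,0,0],[0,0,0,0],[0,0,0,0],[0,0,0,0],[0,0,0,0],[0,0,0,0],[0,0,0,0],[0,0,0,0]]]' --grip 0 --newtons 45

```text
time: 4.45
eef_pos: [0.4959, -0.0243, 0.1067]
eef_rot: [[-0.992, 0.129, 0.0], [0.129, 0.992, 0.0], [0.0, 0.0, -1.0]]
wrist_force: [-0.3, 0.2, 0.4]
width: 0.0257
```

```bash
python3 - <<'E'
from h import *
o=robot.get_obs(); print(o['eef_pos'],o['wrist_force'],o['width'])
for n in ('wrist','scene'): cv2.imwrite(f'pics/{n}2.png',viewer.capture(n)[:,:,::-1])
E
```

```text
[ 0.49587966 -0.02428091  0.10671931] [-0.32108024  0.16802115  0.40443899] 0.025743349601472267
```

View pics/scene2.png

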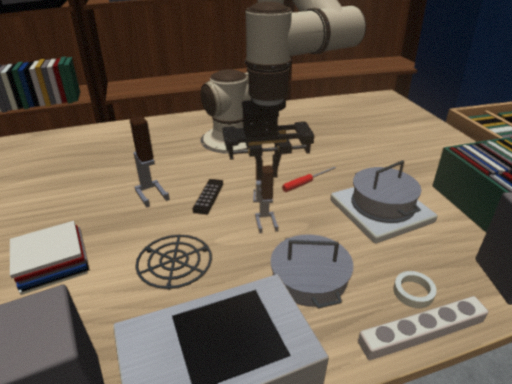

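Call:
servo_tool --plan '[[[0,0,0.01,0],[0,0,0.04,0],[0,0,0.08,0],[0,0,0.12,0.02],[-0.002,0.02,0.15,0.06],[-0.006,0.05,0.17,0.11],[-0.01,0.09,0.18,0.17],[-0.015,0.13,0.18,0.23],[-0.02,0.17,0.18,0.29],[-0.025,0.21,0.18,0.35],[-0.03,0.25,0.18,0.4],[-0.032,0.27,0.18,0.425],[-0.033,0.281,0.18,0.425],[-0.033,0.281,0.18,0.425],[-0.033,0.281,0.18,0.425],[-0.033,0.281,0.18,0.425]]]'

```text
time: 6.55
eef_pos: [0.463, 0.2559, 0.287]
eef_rot: [[-0.957, -0.29, 0.0], [-0.29, 0.957, 0.0], [-0.0, -0.0, -1.0]]
wrist_force: [0.3, -0.7, -2.2]
width: 0.0255
```

```bash
python3 - <<'E'
from h import *
import pickle
o=robot.get_obs(); print(o['eef_pos'],o['eef_rot'].round(3),o['wrist_force'],o['width'])
pickle.dump(o,open('o3.pkl','wb'))
for n in ('wrist','scene','top'): cv2.imwrite(f'pics/{n}3.png',viewer.capture(n)[:,:,::-1])
E
```

```text
[0.46303132 0.25586765 0.28696614] [[-0.957 -0.29   0.   ]
 [-0.29   0.957  0.   ]
 [-0.    -0.    -1.   ]] [ 0.33713881 -0.73307108 -2.15364134] 0.02549839092421371
```

View pics/wrist3.png

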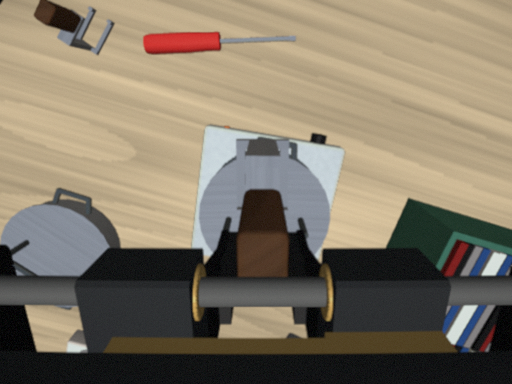

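View pics/scene3.png

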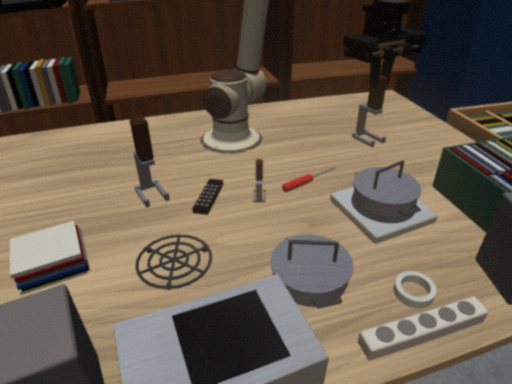

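View pics/top3.png

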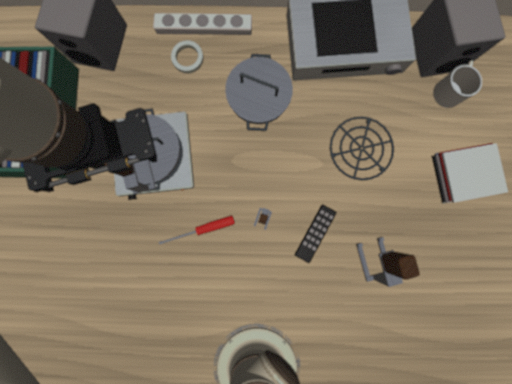

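Call:
servo_tool --plan '[[[0,0,-0.02,0],[0,0,-0.04,0],[0,0,-0.06,0],[0,0,-0.068,0],[0,0,-0.072,0],[0,0,-0.072,0],[0,0,-0.072,0],[0.014,0.004,-0.072,0],[0.024,0.007,-0.072,0],[0.024,0.007,-0.072,0],[0.024,0.007,-0.072,0]]]'

```text
time: 8.07
eef_pos: [0.4869, 0.2636, 0.2144]
eef_rot: [[-0.957, -0.291, -0.001], [-0.291, 0.957, -0.0], [0.001, -0.0, -1.0]]
wrist_force: [-0.4, -0.9, -2.6]
width: 0.0254
```

```bash
python3 - <<'E'
from h import *
o=robot.get_obs(); print(o['eef_pos'],o['wrist_force'])
im=viewer.capture('scene')[:,:,::-1]; cv2.imwrite('pics/s4.png',cv2.resize(im[90:250,310:450],None,fx=4,fy=4,interpolation=cv2.INTER_CUBIC))
E
```

```text
[0.48685108 0.26361339 0.21442665] [-0.38916635 -0.94401951 -2.64547179]
```

View pics/s4.png

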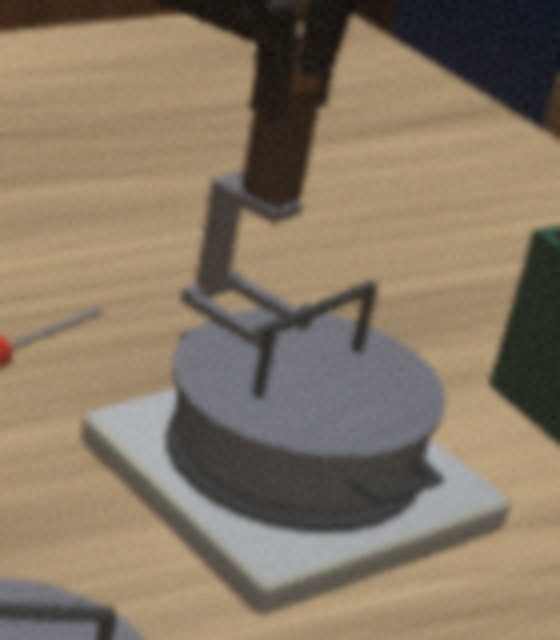

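```bash
python3 - <<'E'
from h import *
o=robot.get_obs(); s=cam('scene'); e=o['eef_pos']; R=o['eef_rot']
x=-R[:,0]; y=np.cross([0,0,1],x)
def q(X): p=proj(s,X)[0]; return ((p-[310,90])*4+1.5).round(0)
z0=e[2]-.107
for Y in(-.024,.024): print('tiptop',q(np.r_[(e+x*.032+y*Y)[:2],z0+.016]),'tipbot',q(np.r_[(e+x*.032+y*Y)[:2],z0]),'back',q(np.r_[(e-x*.038+y*Y)[:2],z0+.01]))
L=np.array([.535,.279]); u=np.array([np.cos(.295),np.sin(.295)]);v=np.array([-u[1],u[0]])
for Y in(-.05,.05): print('bar',q(np.r_[L+v*Y,.144]),q(np.r_[L+v*Y,.136]),'base',q(np.r_[L+v*Y*.92,.093]))
E
```

```text
tiptop [264. 327.] tipbot [260. 349.] back [182. 289.]
tiptop [315. 306.] tipbot [311. 327.] back [233. 269.]
bar [264. 324.] [262. 335.] base [255. 393.]
bar [372. 278.] [370. 289.] base [353. 349.]
```

Call:
servo_tool --plan '[[[0.008,0.0025,0,0],[0.016,0.005,0,0],[0.024,0.0075,0,0],[0.032,0.01,0,0],[0.04,0.0125,0,0],[0.046,0.0145,0,0],[0.048,0.0155,0,0],[0.048,0.0155,0,0],[0.048,0.0155,0,0]]]'

```text
time: 9.25
eef_pos: [0.5347, 0.2792, 0.2148]
eef_rot: [[-0.957, -0.292, -0.0], [-0.292, 0.957, 0.0], [0.0, 0.0, -1.0]]
wrist_force: [0.3, 0.4, -2.2]
width: 0.0256
```

```bash
python3 - <<'E'
from h import *
o=robot.get_obs(); print(o['eef_pos'],o['wrist_force'])
im=viewer.capture('scene')[:,:,::-1]; cv2.imwrite('pics/s5.png',cv2.resize(im[90:250,310:450],None,fx=4,fy=4,interpolation=cv2.INTER_CUBIC))
E
```

```text
[0.53465231 0.27917039 0.21483454] [ 0.31862775  0.38175155 -2.16596006]
```

View pics/s5.png

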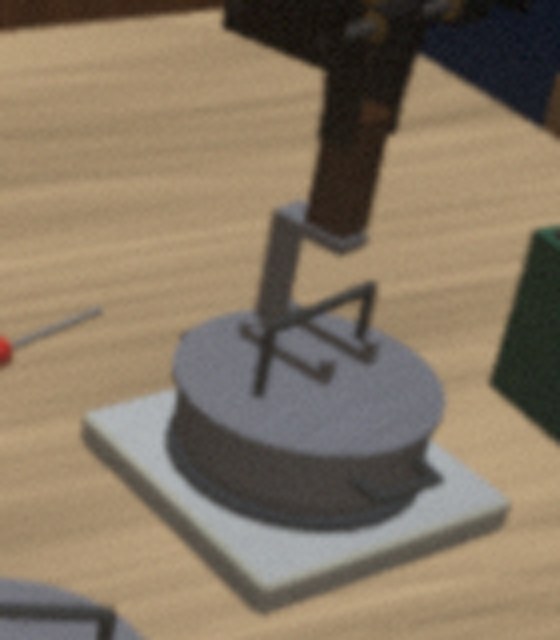

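Call:
servo_tool --plan '[[[0,0,0.006,0],[0,0,0.012,0],[0,0,0.016,0],[0,0,0.019,0],[0,0,0.022,0],[0,0,0.025,0],[0,0,0.029,0],[0,0,0.035,0],[0,0,0.042,0],[0,0,0.05,0],[0,0,0.058,0],[0,0,0.063,0],[0,0,0.065,0],[0,0,0.065,0],[0,0,0.065,0],[0,0,0.065,0],[0,0,0.065,0],[0,0,0.065,0]]]'

```text
time: 11.55
eef_pos: [0.5349, 0.2792, 0.2797]
eef_rot: [[-0.957, -0.292, -0.0], [-0.292, 0.957, -0.0], [0.0, -0.0, -1.0]]
wrist_force: [0.7, -0.0, -5.8]
width: 0.0256
```

```bash
python3 - <<'E'
from h import *
o=robot.get_obs(); print(o['eef_pos'],o['wrist_force'],o['ft_torque'])
im=viewer.capture('scene')[:,:,::-1]; cv2.imwrite('pics/s6.png',cv2.resize(im[60:250,300:460],None,fx=3,fy=3,interpolation=cv2.INTER_CUBIC))
E
```

```text
[0.53486939 0.27921057 0.27968669] [ 0.73592287 -0.02091013 -5.75331401] [-0.01689554 -0.00073476 -0.04544726]
```

View pics/s6.png

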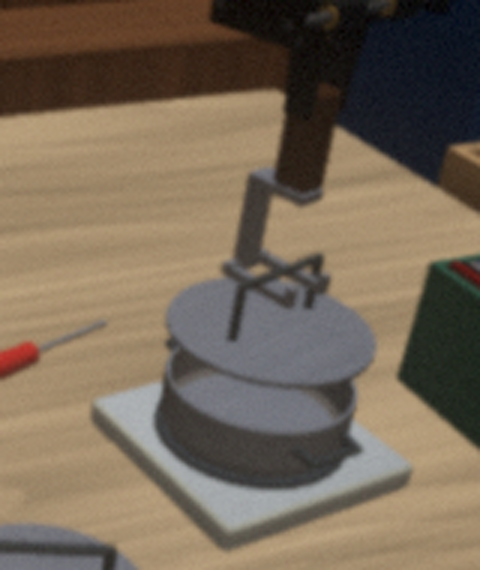

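Call:
servo_tool --plan '[[[0,0,0.006,0],[0,-0.002,0.014,0],[0,-0.006,0.022,-0.003],[0,-0.013,0.028,-0.006],[0.001,-0.023,0.03,-0.012],[0.002,-0.036,0.03,-0.02],[0.002,-0.051,0.03,-0.028],[0.003,-0.068,0.03,-0.037],[0.004,-0.086,0.03,-0.047],[0.005,-0.104,0.03,-0.057],[0.006,-0.122,0.03,-0.067],[0.007,-0.14,0.03,-0.077],[0.008,-0.158,0.03,-0.087],[0.009,-0.176,0.03,-0.097],[0.01,-0.194,0.03,-0.107],[0.011,-0.212,0.03,-0.117],[0.012,-0.23,0.03,-0.127],[0.013,-0.248,0.03,-0.137],[0.014,-0.266,0.03,-0.147],[0.015,-0.284,0.03,-0.157]]]'

```text
time: 14.1
eef_pos: [0.5499, -0.006, 0.3097]
eef_rot: [[-0.99, -0.138, 0.0], [-0.138, 0.99, -0.0], [-0.0, -0.0, -1.0]]
wrist_force: [-0.1, -0.7, -5.5]
width: 0.0257
```

Call:
servo_tool --plan '[[[0.001,-0.018,0,-0.01],[0.002,-0.036,0,-0.02],[0.003,-0.054,0,-0.03],[0.004,-0.072,0,-0.04],[0.005,-0.09,0,-0.05],[0.006,-0.108,0,-0.06],[0.007,-0.126,0,-0.07],[0.008,-0.144,0,-0.08],[0.009,-0.162,0,-0.09],[0.01,-0.18,0,-0.1],[0.011,-0.197,0,-0.11],[0.011,-0.213,0,-0.12],[0.012,-0.227,0,-0.127],[0.012,-0.239,0,-0.133],[0.012,-0.248,0,-0.138],[0.012,-0.254,0,-0.14],[0.012,-0.257,0,-0.14],[0.012,-0.258,0,-0.14],[0.012,-0.258,0,-0.14],[0.012,-0.258,0,-0.14]]]'

```text
time: 16.6
eef_pos: [0.5619, -0.2625, 0.3098]
eef_rot: [[-1.0, 0.001, 0.0], [0.001, 1.0, 0.0], [-0.0, 0.0, -1.0]]
wrist_force: [0.7, 0.5, -5.2]
width: 0.0258
```

```bash
python3 - <<'E'
from h import *
import pickle
o=robot.get_obs(); print(o['eef_pos'],o['eef_rot'].round(3),o['wrist_force'],o['ft_torque'])
pickle.dump(o,open('o7.pkl','wb'))
for n in ('scene','top'): cv2.imwrite(f'pics/{n}7.png',viewer.capture(n)[:,:,::-1])
E
```

```text
[ 0.56191699 -0.26248768  0.30982767] [[-1.     0.001  0.   ]
 [ 0.001  1.     0.   ]
 [-0.     0.    -1.   ]] [ 0.67028338  0.52265607 -5.20513272] [ 0.03433107 -0.00296565  0.00688957]
```

View pics/scene7.png

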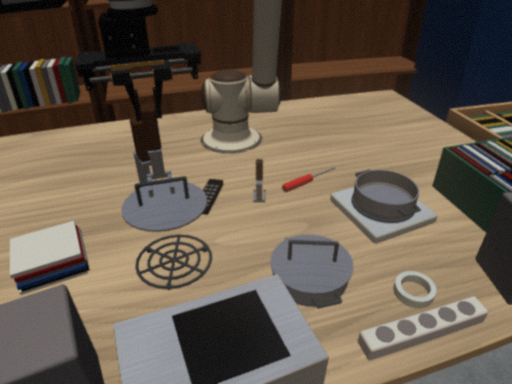

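View pics/top7.png

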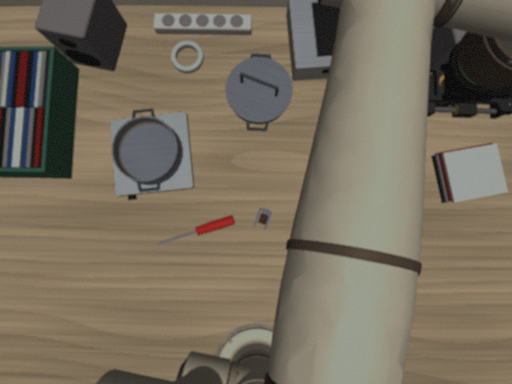

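```bash
python3 - <<'E'
from h import *
s=cam('scene'); im=cv2.imread('pics/scene7.png').copy()
o=robot.get_obs();e=o['eef_pos']; z=e[2]-.155
def ring(c,r,z,col):
    a=np.linspace(0,2*np.pi,100); X=np.c_[c[0]+r*np.cos(a),c[1]+r*np.sin(a),np.full(100,z)]
    big_pts=((proj(s,X)-[100,110])*5+2).astype(np.int32); cv2.polylines(big,[big_pts],True,col,1)
big=cv2.resize(im[110:300,100:230],None,fx=5,fy=5,interpolation=cv2.INTER_CUBIC)[:,:]
ring(e,.085,z+.009,(0,0,255)); ring((.5616,-.263),.085,.012,(0,255,0))
for Y in(-.05,.05): 
  for zz in (.064,.014):
    p=((proj(s,np.array([e[0],e[1]+Y*(1 if zz>.03 else .92),z+zz]))[0]-[100,110])*5+2).astype(int); cv2.circle(big,tuple(p.tolist()),4,(0,255,255),1)
cv2.imwrite('pics/s7b.png',cv2.resize(big,None,fx=.62,fy=.62,interpolation=cv2.INTER_AREA))
E
```

```text
(no output)
```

View pics/s7b.png

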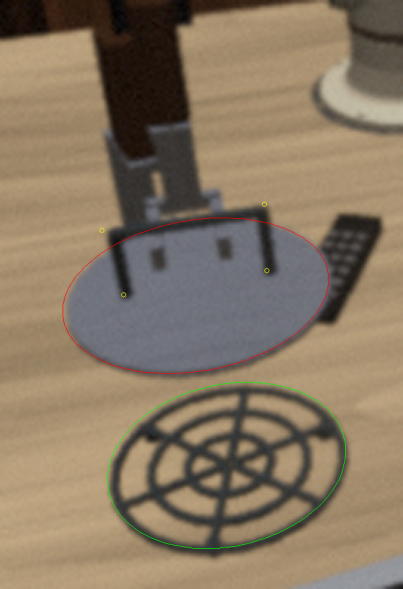

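Call:
servo_tool --plan '[[[0,0,-0.005,0],[0,0,-0.015,0],[0,0,-0.028,0],[0,0,-0.042,0],[0,0,-0.056,0],[0,0,-0.07,0],[0,0,-0.084,0],[0,0,-0.098,0],[0,0,-0.11,0],[0,0,-0.12,0],[0,0,-0.127,0],[0,0,-0.131,0],[0,0,-0.134,0],[0,0,-0.137,0],[0,0,-0.139,0],[0,0,-0.141,0],[0,0,-0.143,0],[0,0,-0.145,0],[0,0,-0.147,0],[0,0,-0.147,0]]]'

```text
time: 19.2
eef_pos: [0.5619, -0.2628, 0.163]
eef_rot: [[-1.0, 0.001, 0.0], [0.001, 1.0, -0.0], [-0.0, -0.0, -1.0]]
wrist_force: [0.3, 0.4, -2.8]
width: 0.0255
```

```bash
python3 - <<'E'
from h import *
o=robot.get_obs();e=o['eef_pos']; print(e,o['wrist_force'],o['ft_torque'])
s=cam('scene'); im=viewer.capture('scene')[:,:,::-1].copy()
def ring(c,r,z,col):
    a=np.linspace(0,2*np.pi,100); X=np.c_[c[0]+r*np.cos(a),c[1]+r*np.sin(a),np.full(100,z)]
    cv2.polylines(big,[((proj(s,X)-[100,130])*4+2).astype(np.int32)],True,col,1)
big=cv2.resize(im[130:300,100:240],None,fx=4,fy=4,interpolation=cv2.INTER_CUBIC)
ring((.5616,-.263),.085,.021,(0,0,255))
cv2.imwrite('pics/s8.png',big)
E
```

```text
[ 0.56194971 -0.26282265  0.16295102] [ 0.33450339  0.41467792 -2.81759424] [ 0.00168479 -0.00288624  0.0351217 ]
```

View pics/s8.png

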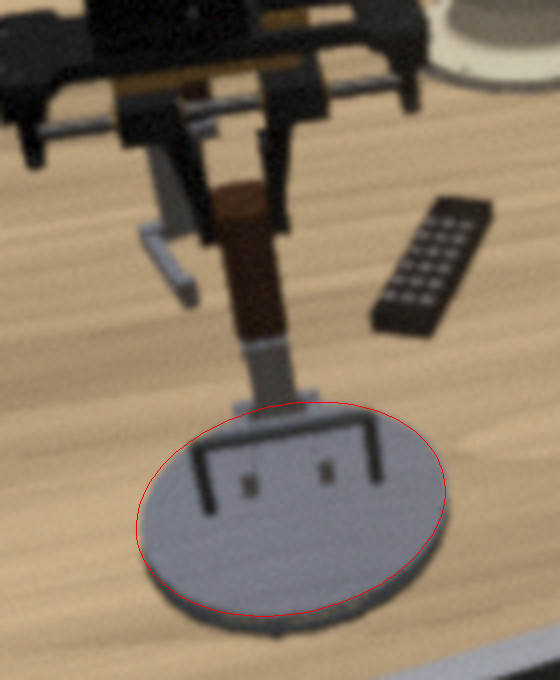

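Call:
servo_tool --plan '[[[0,0,-0.004,0],[0,0,-0.008,0],[0,0,-0.012,0],[0,0,-0.016,0],[0,0,-0.016,0],[0,0,-0.016,0],[0,0,-0.016,0],[-0.004,0,-0.016,0],[-0.01,0,-0.016,0],[-0.018,0,-0.016,0],[-0.027,0,-0.016,0],[-0.036,0,-0.016,0],[-0.046,0,-0.016,0],[-0.056,0,-0.016,0],[-0.066,0,-0.016,0],[-0.075,0,-0.016,0],[-0.08,0,-0.016,0],[-0.08,0,-0.016,0],[-0.08,0,-0.016,0]]]'

```text
time: 21.62
eef_pos: [0.4822, -0.2628, 0.1468]
eef_rot: [[-1.0, 0.001, 0.0], [0.001, 1.0, -0.0], [-0.0, -0.0, -1.0]]
wrist_force: [0.2, -0.1, -2.8]
width: 0.0257
```

```bash
python3 - <<'E'
from h import *
o=robot.get_obs();e=o['eef_pos']; print(e,o['wrist_force'],o['ft_torque'])
s=cam('scene'); im=viewer.capture('scene')[:,:,::-1].copy()
cv2.imwrite('pics/s9.png',cv2.resize(im[130:300,100:240],None,fx=4,fy=4,interpolation=cv2.INTER_CUBIC))
E
```

```text
[ 0.48224809 -0.26281114  0.14681492] [ 0.23954683 -0.07689564 -2.76777879] [-0.06577542 -0.06817287 -0.03416484]
```

View pics/s9.png

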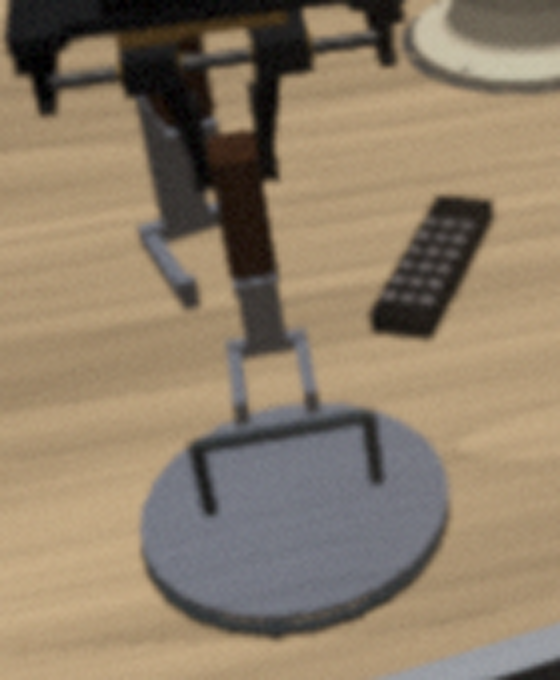

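Call:
servo_tool --plan '[[[0,0,0.015,0],[0,0,0.035,0],[0,0.005,0.05,0],[0,0.02,0.055,0],[0,0.045,0.055,0],[0.002,0.075,0.055,0],[0.004,0.105,0.055,0],[0.006,0.135,0.055,0],[0.008,0.165,0.055,0],[0.01,0.195,0.055,0],[0.012,0.22,0.055,0],[0.012,0.235,0.045,0],[0.012,0.238,0.025,0],[0.012,0.238,0.005,0],[0.012,0.238,-0.012,0],[0.012,0.238,-0.024,0],[0.012,0.238,-0.031,0],[0.012,0.238,-0.035,0],[0.012,0.238,-0.035,0],[0.012,0.238,-0.035,0]]]'

```text
time: 24.18
eef_pos: [0.4943, -0.0247, 0.1122]
eef_rot: [[-1.0, 0.001, 0.001], [0.001, 1.0, 0.0], [-0.001, 0.0, -1.0]]
wrist_force: [1.1, 0.1, -3.1]
width: 0.0259
```

Call:
servo_tool --plan '[[[0,0,-0.001,0],[0,0,-0.002,0],[0,0,-0.003,0],[0,0,-0.004,0],[0,0,-0.005,0],[0,0,-0.005,0],[0,0,-0.005,0],[0,0,-0.005,0]]]'

```text
time: 25.18
eef_pos: [0.4939, -0.0248, 0.1068]
eef_rot: [[-1.0, 0.001, 0.0], [0.001, 1.0, 0.0], [-0.0, 0.0, -1.0]]
wrist_force: [0.1, 0.9, -1.7]
width: 0.0256
```

```bash
python3 - <<'E'
from h import *
o=robot.get_obs();e=o['eef_pos']; print(e,o['wrist_force'],o['ft_torque'])
im=viewer.capture('scene')[:,:,::-1].copy()
cv2.imwrite('pics/s10.png',cv2.resize(im[100:300,100:320],None,fx=3,fy=3,interpolation=cv2.INTER_CUBIC))
E
```

```text
[ 0.49389312 -0.02475982  0.10676198] [ 0.08970867  0.87015614 -1.66906082] [-0.07547448 -0.06381603  0.01414643]
```

View pics/s10.png

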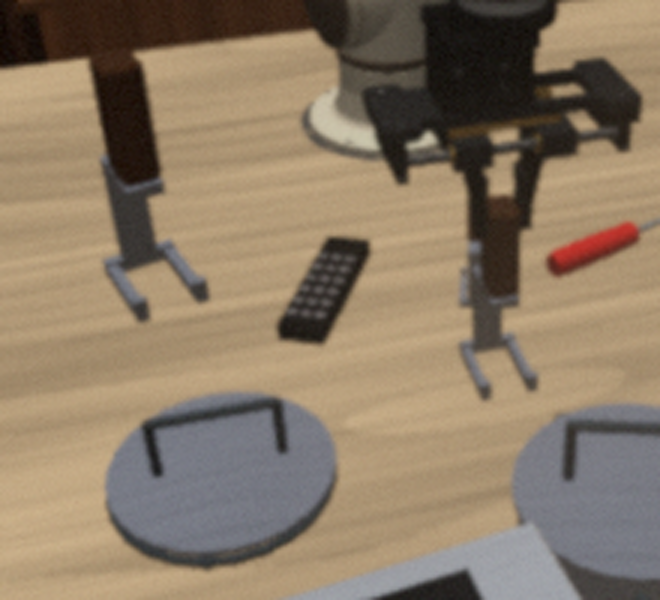

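Call:
servo_tool --plan '[[[0,0,-0.0005,0],[0,0,-0.001,0],[0,0,-0.001,0],[0,0,-0.001,0]]]'

```text
time: 25.72
eef_pos: [0.4943, -0.0249, 0.1067]
eef_rot: [[-1.0, 0.001, 0.001], [0.001, 1.0, -0.0], [-0.001, -0.0, -1.0]]
wrist_force: [-1.7, 0.3, 5.6]
width: 0.0258
```

Call:
servo_tool --plan '[[[0,0,0,0],[0,0,0,0],[0,0,0,0],[0,0,0,0],[0,0,0,0],[0,0,0,0],[0,0,0,0],[0,0,0,0]]]' --grip 1

```text
time: 26.72
eef_pos: [0.4939, -0.0248, 0.1058]
eef_rot: [[-1.0, 0.001, 0.0], [0.001, 1.0, -0.0], [-0.0, -0.0, -1.0]]
wrist_force: [0.0, 0.0, 0.6]
width: 0.086
```

Call:
servo_tool --plan '[[[0,0,0.005,0],[0,0,0.015,0],[0,0,0.035,0],[0,0,0.06,0],[0,0,0.09,0],[0,0,0.12,0],[0,0,0.15,0],[0,0,0.17,0],[0,0,0.18,0],[-0.03,0.03,0.18,0],[-0.06,0.07,0.18,0],[-0.08,0.12,0.18,0],[-0.08,0.15,0.18,0],[-0.08,0.15,0.18,0],[-0.08,0.15,0.18,0]]]'

```text
time: 28.6
eef_pos: [0.4137, 0.1248, 0.2855]
eef_rot: [[-1.0, 0.001, -0.001], [0.001, 1.0, -0.001], [0.001, -0.001, -1.0]]
wrist_force: [-0.3, -0.3, 0.2]
width: 0.0868
```

```bash
python3 - <<'E'
from h import *
o=robot.get_obs();e=o['eef_pos']; print(e,o['time'],o['wrist_force'],o['width'])
for n in ('scene','top'): cv2.imwrite(f'pics/{n}11.png',viewer.capture(n)[:,:,::-1])
E
```

```text
[0.41365881 0.1248388  0.28550911] 28.6 [-0.31125751 -0.31367363  0.18587399] 0.08675746291793834
```

View pics/scene11.png

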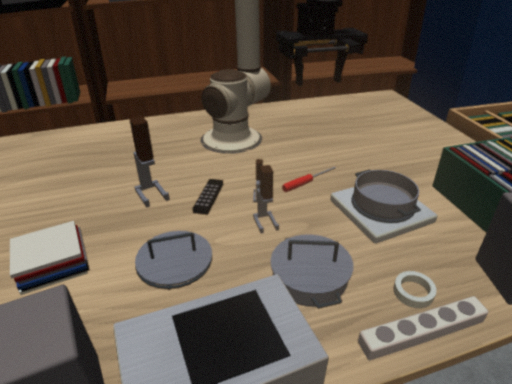

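View pics/top11.png

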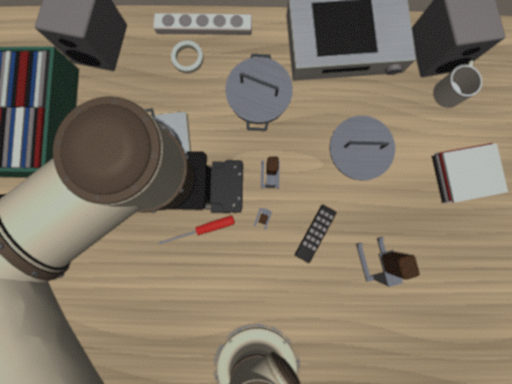

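```bash
python3 -c "
from cell import robot
print(robot.hand_in())"
```

```text
the job is handed in; nothing more can be done
None
```

I moved the hot pot's lid onto the round iron trivet with the correctly sized lifter. I then drew the fork out, stood the lifter back where I found it, and handed the job in at about 29 s. No verdict was reported.

- **Lifter:** it measured 47 mm across the prongs, 70 mm long and about 165 mm high, which matches the size given. The two look-alikes were clearly larger and smaller.
- **Lid:** on lowering, the wrist force fell to the lifter's weight alone, so the lid was standing on the trivet with the fork still under its loop. An overlay of the expected outline put it flat and on centre to within about 2 mm. The final top view, taken after the fork was out, shows the same.
- **Lifter at the end:** it stands upright and free on the bench in both the scene and top pictures.
- **Robot:** it is withdrawn with the gripper open and the wrist force near zero.

None of these checks failed or disagreed with another. Setting the lifter down pressed it onto the bench with about 8 N.

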